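Shut off the filling line of the brown bottle

ROBOT

A 6-joint arm with a two-finger parallel gripper is mounted at the origin on the work surface. World frame = base frame: x ahead of the robot, y to its left, z up, the work surface at z = 0. Lengths are in mm, angles in degrees, forces in N, time in s.
With the tool pointing down it reaches from about 300 to 850 mm from the base axis. Payload 4.2 kg.
Tool frame: the origin (TCP) lies at the very end of the fingers, on their centre line; the grasp point (between the pads) lies 19 mm behind it (hold_point_z is the z of the grasp point in the tool frame, in mm); z points along the fingers, y is the direction in which the jaws open and shut (so a half turn about z gives the same grasp; the last joint's range is limited). The gripper opens to 91 mm and grips with 3 to 60 N. Pads are 32 mm wide; open, the fingers measure 118 mm over their backs; the gripper's body (76 mm by 178 mm) begins 60 mm behind the grasp point.
Start: joints at [65.031, 18.312, 89.639, -0, 72.044, -1.146], TCP at [232.259, 526.022, 213.976] pointing down, gripper open.
Joint ranges: [-177.97, 177.97], [-48.28, 115.42], [12.27, 149.76], [-77.06, 257.06], [2.81, 150.46], [-146.56, 146.56]. Speed limits (degrees/s): [147.25, 147.25, 180, 180, 180, 180].

INTERFACE

Orientations are given as [roll, pitch, yaw] about the fixed x, y, z axes, in that order (R = Rz(yaw) Ry(pitch) Rx(roll)).
In Python, from workcell import state, grab_frame, job_done, hold_point_z gives the robot as it stands. The module is installed in compiled form; this text tells all that it offers.
- The arm moves only by the shell command python3 -m creep 'ROWS' [FORCE]. ROWS is JSON, a list of rows, each a list of 7 numbers: the closure, from 0 (fully open) to 1 (shut), then the shift along the tool's x, y, z in mm, then the turn, a rotation vector about the tool's x, y, z in degrees. A call has 1 to 5 rows; each row shifts and turns the commanded pose from where the row before left it, along the tool's axes as they then stand; what a row does not reach is not made up. A row lasts 1/8 s, in which the tool goes at most 62.5 mm and 10.7 degrees, less where a joint would pass 70% of its speed; a pose out of reach is approached as far as the arm can. A call is refused whole if a number of a shift passes 62.5 or a number of a turn 10.7, either way. A call with a gripper value outside its range is refused whole. The fingers move at their own pace and stop on an object; FORCE is the grip in N (left out, the last holds). Time passes only in rows, so rows that do not move let the fingers close. It gives the time, the measured TCP pose, the force and the opening at its end, in the units of the state.
- state(): the state, without advancing time (a new reading comes with each control period).
- grab_frame(name): name is "side" or "top" or "wrist"; returns a dict with "frame" (480x640x3 uint8, red, green, blue), "fx", "fy", "cx", "cy" (pixels), "view" (4x4, takes a point from world to camera coordinates). Camera axes: x right, y down, z forward; pixel columns grow to the right and rows downward; lengths in mm; the calibration is good to about 2 mm. The wrist camera is an equidistant fisheye: a pixel r from the principal point sees the ray r / f radians off the axis. A picture is of the moment at which its call begins. There is no depth.
- job_done(): hands the job in, once; it reports no verdict.
The state is a dict: "time_s": time; "qpos": joint angles; "qvel": joint speeds; "effort": joint torques, N m; "ee_pos": TCP position; "ee_rot": TCP orientation; "force": force on the tool from outside, world axes, zero at the start; "torque": the same for the moment, N m; "gripper_width": finger opening in mm.
Only numpy, scipy, OpenCV 4.12 (cv2) and the standard library are available. Lean on these libraries where they do the work, as an engineer would, in place of code of your own. Each camera call takes 0.05 s, during which the arm holds its last target.

TASK

Two rinse-water filling lines stand on the bench, each worked by a push-pull valve rod: pushed in it fills, pulled out it drains, and at the middle click it is shut. Shut off the line on which the brown bottle stands by setting its rod to the middle click, and let go of it. Leave the other line's rod as it is and the brown bottle standing in its place.

Things in the scene. Friction and masses are not known exactly. Their poses are not given: they have to be found in the camera images.
- rod_a (a joint): Push-pull rod with the green knob, level, 12 mm thick steel, out of the front of its valve block. Value in m: 0 fully in, 0.025 middle click, 0.050 fully out; starts fully in. A spring detent holds these three positions and draws the rod in from 10 mm either side of the middle when let go; leaving a click takes about 7 N. A red band shows just outside the block's collar at the middle.
- knob_a (a point): Centre of the green knob, 28 mm diameter, 24 mm long along the rod, 70 mm above the bench. x points along the rod into the block (pull is -x), y level and square to it, z up. 35 mm from the block's face when in, 60 at the middle, 85 when out. Block 70 deep, 50 wide, 86 high, on a fixed grey plate 110 wide, 12 thick, from 5 mm before the block to 130 behind it; spout over the bottle 180 high.
- rod_b (a joint): Push-pull rod with the blue knob, level, 12 mm thick steel, out of the front of its valve block. Value in m: 0 fully in, 0.025 middle click, 0.050 fully out; starts fully out. A spring detent holds these three positions and draws the rod in from 10 mm either side of the middle when let go; leaving a click takes about 7 N. A red band shows just outside the block's collar at the middle.
- knob_b (a point): Centre of the blue knob, 28 mm diameter, 24 mm long along the rod, 70 mm above the bench. x points along the rod into the block (pull is -x), y level and square to it, z up. 35 mm from the block's face when in, 60 at the middle, 85 when out. Block 70 deep, 50 wide, 86 high, on a fixed grey plate 110 wide, 12 thick, from 5 mm before the block to 130 behind it; spout over the bottle 180 high.
- brown_bottle: Open brown bottle, white label, 66 mm diameter, 110 high, loose, standing on the plate of one line; origin at the centre of its underside, z up. It stands straight behind its line's valve block, on the rod's axis seen from above (within 10 mm), 160 mm behind the knob when the rod is in, 210 when out. The other line holds a white bottle of the same shape.
Mind the look-alikes: they are no part of the job. What is shaped like the brown_bottle but purple is not meant.

How it is judged:
By the outcome, as a careful person would: the job done as asked, in the order asked, and still so for the second after the job is handed in, with the robot touching nothing.
It also fails if it takes over 29 s, if anything falls off the work surface, if the arm or the gripper's body presses on something with over 40 N, if the wrist force passes 120 N, or if a joint passes its speed limit or range.

## Working session

There is one attempt and no reset: what is moved stays moved. The work goes in short steps, Python scripts to look and compute and a shell command to move; the robot and the scene stay as the last step left them, time stands still between calls to the robot, and variables do not carry over. Pictures are saved under pics/ and viewed, and the job is handed in when it is done.

```bash
mkdir -p pics; python3 - <<'E'
from workcell import *
import cv2,json,pickle
print(state())
for n in("side","top","wrist"):
    f=grab_frame(n); cv2.imwrite(f"pics/{n}0.png",f["frame"][:,:,::-1]); pickle.dump(f,open(f"pics/{n}0.pkl","wb"))
    print(n,f["fx"],f["fy"],f["cx"],f["cy"],f["view"].round(3).tolist() if hasattr(f["view"],"round") else f["view"])
print(hold_point_z() if callable(hold_point_z) else hold_point_z)
E
```

```text
{'time_s': 0.0, 'qpos': array([ 6.50319217e+01,  1.83511416e+01,  8.97089276e+01, -6.27494366e-04,
        7.20443678e+01, -1.14378056e+00]), 'qvel': array([ 0.01941472,  0.05245372,  0.0243277 ,  0.08205619,  0.05225986,
       -0.00930977]), 'effort': array([-1.54216508e-03, -4.12447500e+01, -2.31972742e+01,  7.28238327e-02,
        4.58214688e-02, -1.37609377e-04]), 'ee_pos': array([232.02004419, 525.52880189, 213.1082193 ]), 'ee_rot': array([-1.79895572e+02, -1.48824972e-03,  1.56175895e+02]), 'force': array([ 0.64761423,  0.68338199, -0.44275202]), 'torque': array([-0.00047675, -0.01237322,  0.06210536]), 'gripper_width': 91.49552153164247}
side 554.3923171059058 554.3923171059058 320.0029624916651 234.7123490776011 [[0.825, -0.565, 0.007, -545.522], [-0.319, -0.475, -0.82, 238.109], [0.466, 0.674, -0.573, 641.153], [0.0, 0.0, 0.0, 1.0]]
top 481.25772297957127 481.25772297957127 320.645314809475 245.20612093357124 [[-0.017, -1.0, 0.0, -47.247], [-0.998, 0.017, -0.064, 637.65], [0.064, -0.001, -0.998, 820.952], [0.0, 0.0, 0.0, 1.0]]
wrist 371.64829954431775 371.64829954431775 324.10571601692055 240.75852015468448 [[0.404, 0.915, -0.002, -573.572], [0.888, -0.392, 0.241, -26.976], [0.22, -0.099, -0.971, 389.382], [0.0, 0.0, 0.0, 1.0]]
-18.8
```

View pics/side0.png

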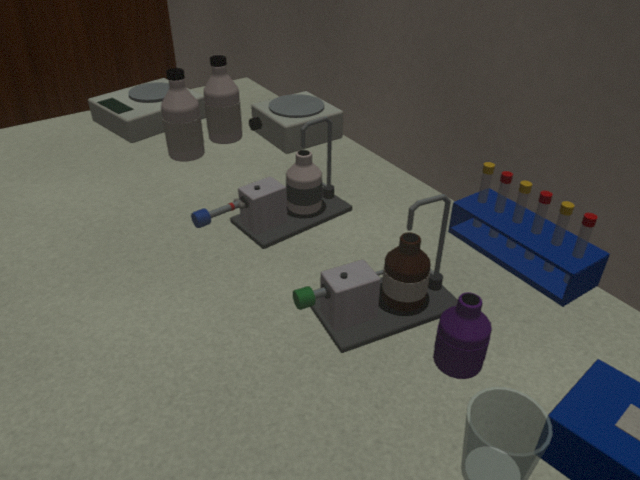

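View pics/top0.png

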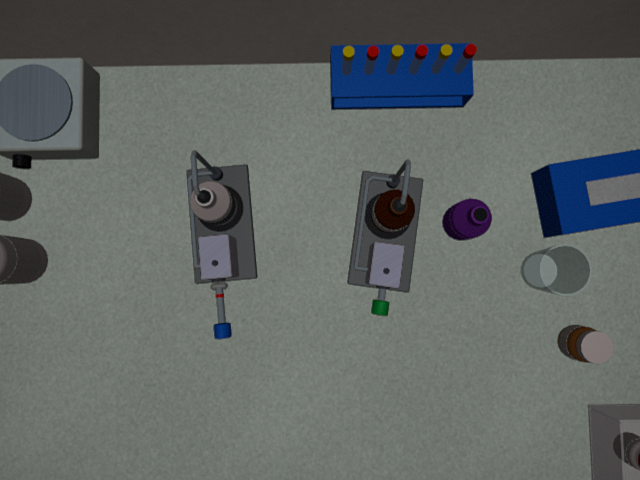

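View pics/wrist0.png

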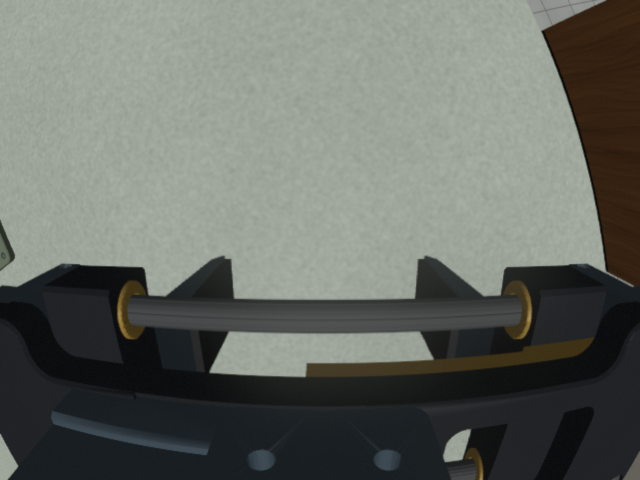

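The brown bottle stands on the green-knob line: top image, bottle at (392,211) behind the block at (386,265), knob at (380,307). In the side image the bottle is at (407,275) and the knob at (304,298). I'll enlarge both crops.

```bash
python3 - <<'E'
import cv2,numpy as np
t=cv2.imread("pics/top0.png")[180:330,330:450]; s=cv2.imread("pics/side0.png")[230:350,270:450]
cv2.imwrite("pics/tc.png",cv2.convertScaleAbs(cv2.resize(t,None,fx=4,fy=4,interpolation=2),alpha=1.7)); cv2.imwrite("pics/sc.png",cv2.convertScaleAbs(cv2.resize(s,None,fx=4,fy=4,interpolation=2),alpha=1.7))
E
```

```text
(no output)
```

View pics/tc.png

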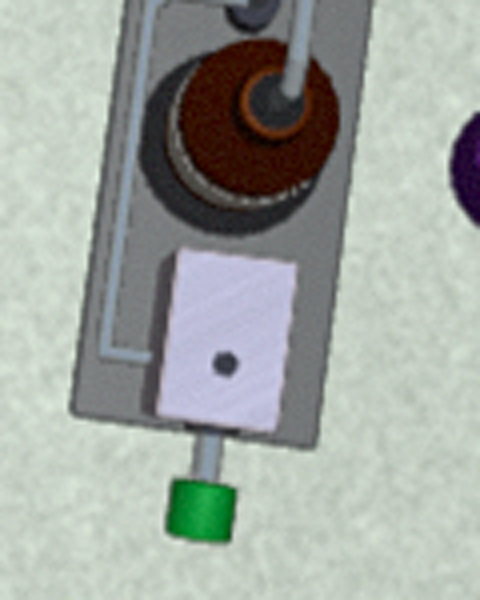

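View pics/sc.png

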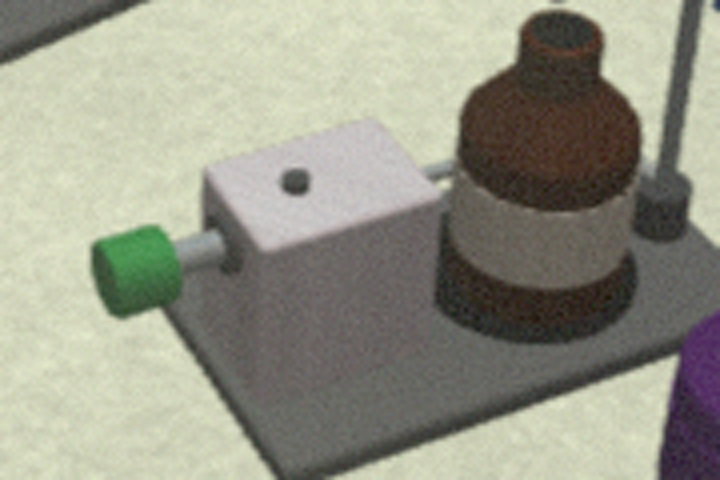

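Top crop: knob centre is (201,511) and the block's top corners are (178,248), (297,263), (277,432) and (157,415). Side crop: knob centre is about (137,271).

```bash
cat > h.py <<'E'
import pickle,numpy as np,cv2
def ray(f,u,v):
    V=np.array(f["view"]);R=V[:3,:3];t=V[:3,3]
    d=R.T@np.array([(u-f["cx"])/f["fx"],(v-f["cy"])/f["fy"],1]);return -R.T@t,d/np.linalg.norm(d)
def atz(f,u,v,z):
    o,d=ray(f,u,v);return o+d*(z-o[2])/d[2]
def tri(a,b):
    (o,d),(p,e)=a,b
    s=np.linalg.lstsq(np.c_[d,-e],p-o,rcond=None)[0];x=o+d*s[0];y=p+e*s[1];return (x+y)/2,np.linalg.norm(x-y)
E
python3 - <<'E'
from h import *
T=pickle.load(open("pics/top0.pkl","rb"));S=pickle.load(open("pics/side0.pkl","rb"))
c=lambda x,y:(330+x/4,180+y/4)
k=c(201,511);ks=(270+137/4,230+271/4)
print("tri",tri(ray(T,*k),ray(S,*ks)),"topz70",atz(T,*k,70),"sidez70",atz(S,*ks,70))
for z in(86,98):
    P=[atz(T,*c(*p),z)[:2] for p in((178,248),(297,263),(277,432),(157,415))]
    print(z,[p.round(1) for p in P],[np.linalg.norm(P[i]-P[(i+1)%4]).round(1) for i in range(4)])
    fr=(P[2]+P[3])/2;bk=(P[0]+P[1])/2;d=bk-fr;print("front mid",fr,"yaw",np.degrees(np.arctan2(d[1],d[0])), "edge yaw", np.degrees(np.arctan2(*(P[3]-P[2])[::-1]))-90)
# plate front/left edges at z=12
a=atz(T,*c(72,413),12);b=atz(T,*c(317,449),12);print("plate front",a,b,np.linalg.norm(a-b),np.degrees(np.arctan2(*(a-b)[1::-1]))-90)
b2=atz(T,*c(372,0),12);print("plate side yaw",np.degrees(np.arctan2(*(b2-b)[1::-1])))
E
```

```text
tri (array([ 529.69769919, -153.61400535,   70.17062917]), np.float64(0.12252935024907018)) topz70 [ 529.63440904 -153.6022069    70.        ] sidez70 [ 529.85403038 -153.48304784   70.        ]
86 [array([ 636.2, -145. ]), array([ 629.3, -192.8]), array([ 561.6, -182.9]), array([ 569.3, -135. ])] [np.float64(48.3), np.float64(68.4), np.float64(48.5), np.float64(67.7)]
front mid [ 565.44634778 -158.92804399] yaw -8.443479550814338 edge yaw -9.029500547708324
98 [array([ 635.4, -143.7]), array([ 628.6, -190.7]), array([ 562. , -180.9]), array([ 569.5, -133.8])] [np.float64(47.6), np.float64(67.4), np.float64(47.8), np.float64(66.7)]
front mid [ 565.71360742 -157.3478766 ] yaw -8.443479550814306 edge yaw -9.029500547708338
plate front [ 569.48693457 -105.10228717   12.        ] [ 551.89465434 -212.27045684   12.        ] 108.6025087852657 -9.322293450451497
plate side yaw -8.663330577978297
```

Both views agree: knob at (529.7, -153.6, 70), yaw about -8.7°, 36 mm from the block face. That matches a fully-in rod. Now the move over at hover height.

```bash
python3 -m creep '[[0,-45,-42,0,0,0,0],[0,-45,-42,0,0,0,0],[0,-45,-42,0,0,0,0],[0,-45,-42,0,0,0,0],[0,-45,-42,0,0,0,0]]' 20; python3 -m creep '[[0,-45,-42,0,0,0,0],[0,-45,-42,0,0,0,0],[0,-45,-42,0,0,0,0],[0,-45,-42,0,0,0,0],[0,-45,-42,0,0,0,0]]'; python3 -m creep '[[0,0,0,0,0,0,-7.5],[0,0,0,0,0,0,-7.5],[0,0,0,0,0,0,0]]'
cat > rel.py <<'E'
import sys,numpy as np
from workcell import state
from scipy.spatial.transform import Rotation as Ro
s=state();R=Ro.from_euler('xyz',s["ee_rot"],degrees=True)
g=np.array(eval(sys.argv[1]));tgt=Ro.from_euler('xyz',[180,0,float(sys.argv[2])],degrees=True)
print("t",s["time_s"],"pos",s["ee_pos"].round(1),"rot",s["ee_rot"].round(2),"F",s["force"].round(1),"w",round(s["gripper_width"],1))
print("tool shift",(R.inv().apply(g-s["ee_pos"])).round(1),"turn",(R.inv()*tgt).as_rotvec(degrees=True).round(2))
E
python3 rel.py '[526.7,-153.1,51]' 171.3
```

```text
time_s: 0.78
ee_pos: [353.6, 241.2, 213.9]
ee_rot: [180.0, 0.0, 156.2]
force: [0.9, -0.3, -0.3]
gripper_width: 91.3
time_s: 1.4
ee_pos: [474.7, -41.9, 213.9]
ee_rot: [180.0, 0.0, 156.2]
force: [0.7, 0.0, 0.3]
gripper_width: 91.3
time_s: 1.78
ee_pos: [474.1, -40.2, 213.7]
ee_rot: [180.0, -0.0, 171.1]
force: [-0.5, 0.1, -0.1]
gripper_width: 91.2
t 1.775 pos [474.1 -40.2 213.7] rot [ 1.7999e+02 -4.0000e-02  1.7106e+02] F [-0.5  0.1 -0.1] w 91.2
tool shift [ -69.6 -103.4  162.6] turn [ 0.01 -0.04 -0.24]
```

```bash
python3 -m creep '[[0,-35,-51.5,0,0,0,0],[0,-35,-51.5,0,0,0,-0.2],[0,0,0,50,0,0,0],[0,0,0,0,0,0,0]]'
python3 rel.py '[526.7,-153.1,51]' 171.3
python3 - <<'E'
from workcell import *
import cv2
for n in("side","top","wrist"): cv2.imwrite(f"pics/{n}1.png",grab_frame(n)["frame"][:,:,::-1])
E
```

```text
time_s: 2.28
ee_pos: [524.8, -151.8, 160.5]
ee_rot: [179.9, -0.5, 171.2]
force: [-0.5, 0.1, -0.4]
gripper_width: 91.3
t 2.275 pos [ 524.8 -151.8  160.5] rot [179.91  -0.53 171.24] F [-0.5  0.1 -0.4] w 91.3
tool shift [ -3.   -1.2 109.5] turn [ 0.09 -0.53 -0.06]
```

View pics/wrist1.png

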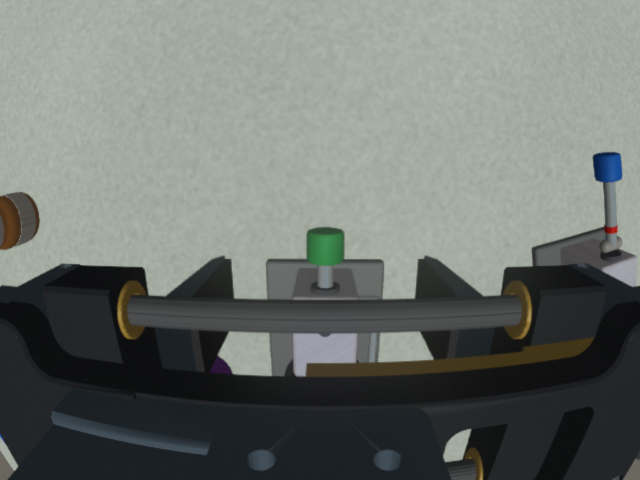

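View pics/side1.png

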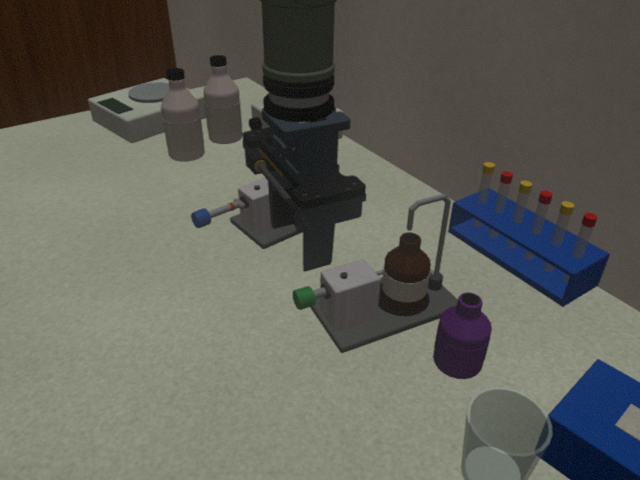

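The wrist view has the green knob centred between the fingers (325,246), with its rod running straight. The side view shows a clear path down. I'll descend in small rows.

```bash
python3 rel.py '[526.7,-153.1,51]' 171.3; python3 -m creep '[[0,0,0,35,0,0,0],[0,0,0,35,0,0,0],[0,0,0,20,0,0,0],[0,0,0,0,0,0,0]]'
python3 rel.py '[526.7,-153.1,51]' 171.3
```

```text
t 2.425 pos [ 528.4 -152.1  165.5] rot [-1.7999e+02  1.3000e-01  1.7139e+02] F [ 0.5 -0.2 -0.1] w 91.2
tool shift [  1.7  -1.3 114.5] turn [-0.01  0.13  0.09]
time_s: 2.92
ee_pos: [527.8, -151.8, 74.5]
ee_rot: [180.0, 0.0, 171.4]
force: [1.0, -0.6, 0.8]
gripper_width: 91.5
t 2.925 pos [ 527.8 -151.8   74.5] rot [1.7999e+02 1.0000e-02 1.7142e+02] F [ 1.  -0.6  0.8] w 91.5
tool shift [ 0.9 -1.4 23.5] turn [0.01 0.01 0.12]
```

```bash
python3 -m creep '[[0,1,-1,14,0,0,0],[0,0,0,10,0,0,0],[0.4,0,0,0,0,0,0],[0.4,0,0,0,0,0,0]]' 15
python3 rel.py '[526.7,-153.1,51]' 171.3
python3 - <<'E'
from workcell import *
import cv2
for n in("side","wrist"): cv2.imwrite(f"pics/{n}2.png",grab_frame(n)["frame"][:,:,::-1])
E
```

```text
time_s: 3.42
ee_pos: [526.8, -153.4, 50.2]
ee_rot: [180.0, 0.0, 171.4]
force: [0.2, 1.2, -0.2]
gripper_width: 74.1
t 3.425 pos [ 526.8 -153.4   50.2] rot [1.8000e+02 4.0000e-02 1.7137e+02] F [ 0.2  1.2 -0.2] w 74.1
tool shift [ 0.1  0.3 -0.8] turn [0.   0.04 0.07]
```

View pics/wrist2.png

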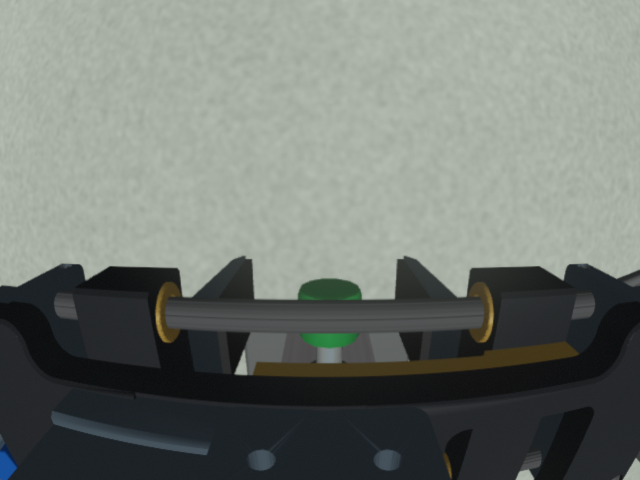

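View pics/side2.png

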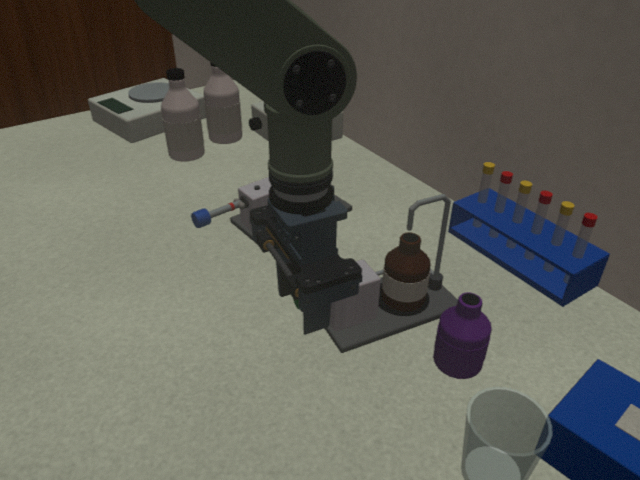

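The knob (330) is slightly right of the finger centre (325), about 2 mm. I'll nudge over and close.

```bash
python3 -m creep '[[0.4,0,1.5,0,0,0,0],[1,0,0,0,0,0,0],[1,0,0,0,0,0,0],[1,0,0,0,0,0,0],[1,0,0,0,0,0,0]]' 25;  python3 -m creep '[[1,0,0,0,0,0,0],[1,0,0,0,0,0,0],[1,0,0,0,0,0,0]]'
python3 rel.py '[526.7,-153.1,51]' 171.3
```

```text
time_s: 4.15
ee_pos: [526.7, -151.2, 49.9]
ee_rot: [179.9, -0.0, 171.3]
force: [1.0, 3.1, 0.7]
gripper_width: 27.4
time_s: 4.53
ee_pos: [526.8, -151.3, 49.9]
ee_rot: [179.9, -0.0, 171.4]
force: [0.2, 5.5, 0.5]
gripper_width: 27.4
t 4.525 pos [ 526.8 -151.3   49.9] rot [ 1.7994e+02 -1.0000e-02  1.7136e+02] F [0.2 5.5 0.5] w 27.4
tool shift [-0.2 -1.8 -1.1] turn [ 0.06 -0.01  0.06]
```

Gripped, width 27.4. Now pull along tool +x (25 mm), slowly.

```bash
python3 -m creep '[[1,6,0.3,0,0,0,0],[1,6,0.2,0,0,0,0],[1,6,0,0,0,0,0],[1,6,0,0,0,0,0],[1,1,0,0,0,0,0]]' 40;  python3 rel.py '[502.1,-147.5,51]' 171.3;python3 -m creep '[[1,0,0,0,0,0,0],[1,0,0,0,0,0,0]]'
python3 rel.py '[502.1,-147.5,51]' 171.3
python3 - <<'E'
from workcell import *
import cv2
for n in("top","wrist"): cv2.imwrite(f"pics/{n}3.png",grab_frame(n)["frame"][:,:,::-1])
E
```

```text
time_s: 5.15
ee_pos: [501.9, -147.4, 49.9]
ee_rot: [180.0, 0.0, 171.4]
force: [0.8, 4.4, -1.1]
gripper_width: 27.1
t 5.15 pos [ 501.9 -147.4   49.9] rot [1.7998e+02 3.0000e-02 1.7136e+02] F [ 0.8  4.4 -1.1] w 27.1
tool shift [-0.2 -0.1 -1.1] turn [0.02 0.03 0.06]
time_s: 5.4
ee_pos: [501.9, -147.4, 49.9]
ee_rot: [180.0, -0.0, 171.4]
force: [-0.0, 5.3, 0.2]
gripper_width: 27.6
t 5.4 pos [ 501.9 -147.4   49.9] rot [ 1.7998e+02 -4.0000e-02  1.7137e+02] F [-0.   5.3  0.2] w 27.6
tool shift [-0.2 -0.1 -1.1] turn [ 0.02 -0.04  0.07]
```

View pics/wrist3.png

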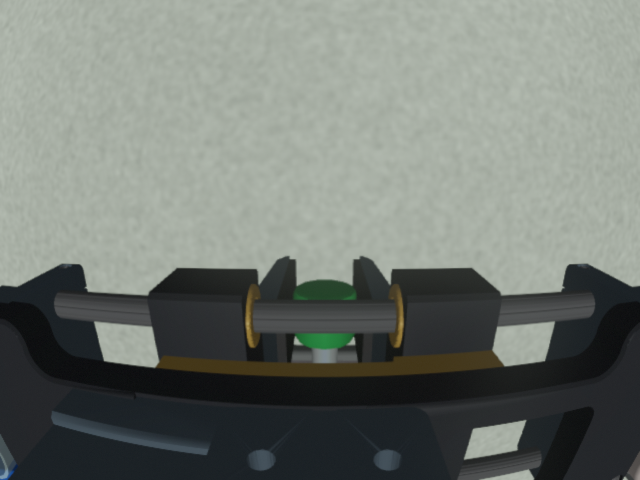

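View pics/top3.png

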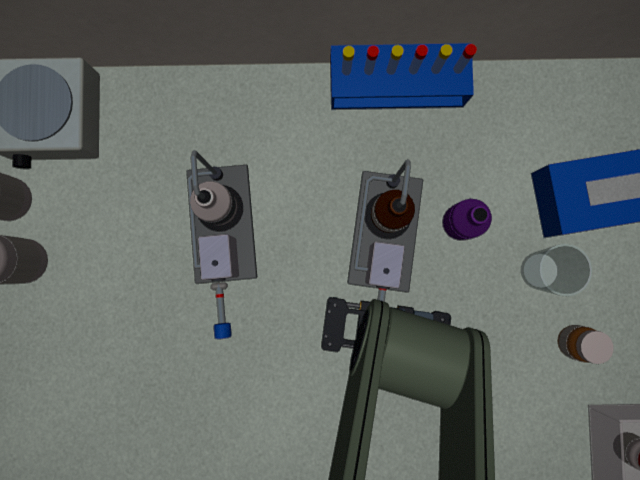

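The knob still sits in the jaws, and the top view shows the red band just outside the collar (382,292). Next I open, lift straight up, back off and check.

```bash
python3 -m creep '[[0,0,0,0,0,0,0],[0,0,0,0,0,0,0],[0,0,0,0,0,0,0],[0,0,0,0,0,0,0],[0,0,0,0,0,0,0]]';  python3 -m creep '[[0,0,0,-20,0,0,0],[0,0,0,-40,0,0,0],[0,0,0,-50,0,0,0],[0,0,0,-50,0,0,0],[0,0,0,0,0,0,0]]'; python3 -m creep '[[0,60,0,0,0,0,0],[0,60,0,0,0,0,0],[0,0,0,0,0,0,0],[0,0,0,0,0,0,0]]'
python3 - <<'E'
from workcell import *
import cv2,pickle
for n in("side","top","wrist"):
    f=grab_frame(n); pickle.dump(f,open(f"pics/{n}4.pkl","wb"));cv2.imwrite(f"pics/{n}4.png",f["frame"][:,:,::-1])
t=cv2.imread("pics/top4.png")[180:330,330:450]; s=cv2.imread("pics/side4.png")[230:350,270:450]
cv2.imwrite("pics/tc4.png",cv2.convertScaleAbs(cv2.resize(t,None,fx=4,fy=4,interpolation=2),alpha=1.7)); cv2.imwrite("pics/sc4.png",cv2.convertScaleAbs(cv2.resize(s,None,fx=4,fy=4,interpolation=2),alpha=1.7))
E
```

```text
time_s: 6.12
ee_pos: [502.1, -147.7, 49.9]
ee_rot: [-180.0, 0.0, 171.4]
force: [-1.1, -0.1, 0.3]
gripper_width: 74.2
time_s: 6.75
ee_pos: [504.5, -148.4, 214.2]
ee_rot: [-179.9, 0.5, 171.4]
force: [0.5, -0.2, -0.2]
gripper_width: 91.1
time_s: 7.25
ee_pos: [383.8, -129.7, 209.7]
ee_rot: [180.0, 0.0, 171.4]
force: [0.8, 0.4, -0.1]
gripper_width: 91.0
```

View pics/top4.png

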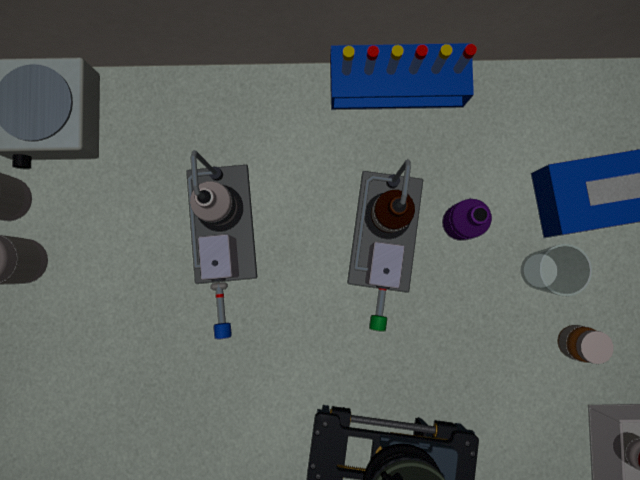

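View pics/tc4.png

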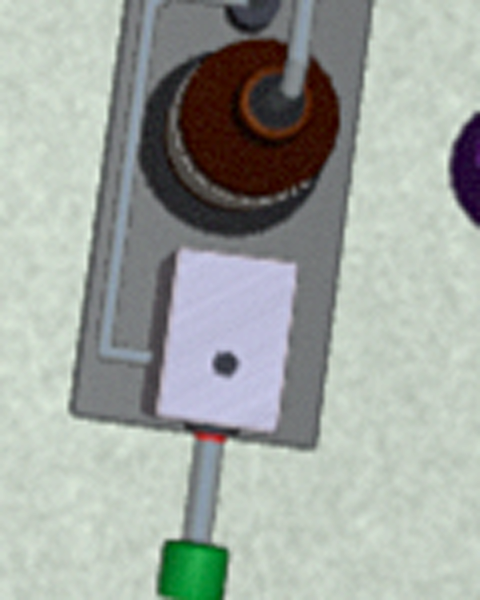

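View pics/side4.png

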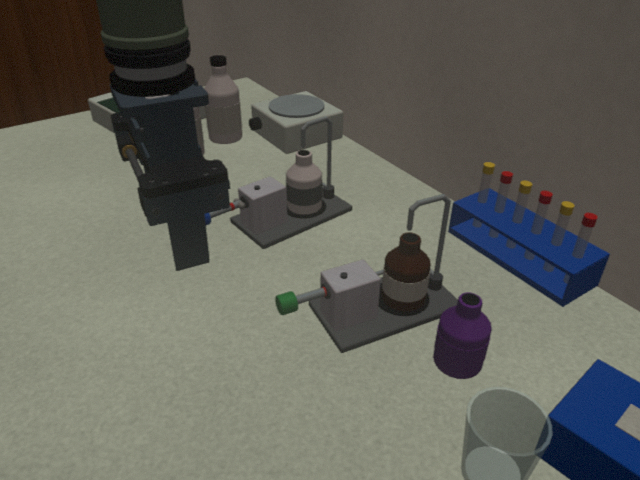

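View pics/sc4.png

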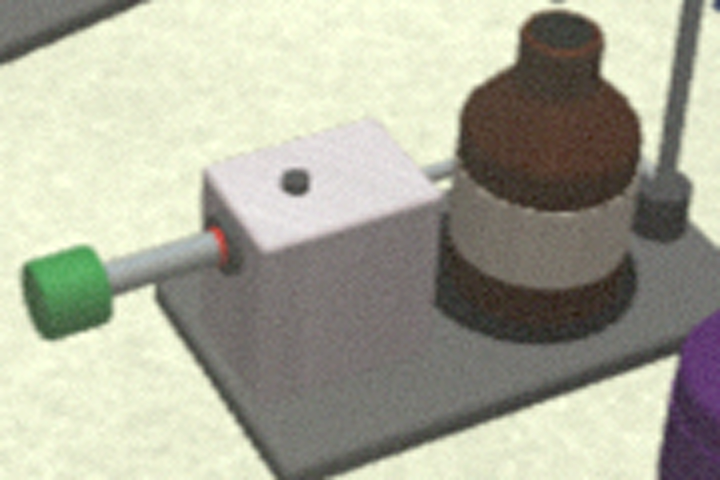

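The red band shows just outside the collar in both crops (top crop (210,436), side crop (220,245)). The knob moved about 61 crop px, roughly 24–25 mm. The bottle, the blue rod and everything else look unchanged, and the arm is clear.

```bash
python3 - <<'E'
from h import *
from workcell import *
T=pickle.load(open("pics/top4.pkl","rb"));S=pickle.load(open("pics/side4.pkl","rb"))
print(tri(ray(T,330+193/4,180+572/4),ray(S,270+67/4,230+292/4)))
s=state();print(s["time_s"],abs(s["qvel"]).max())
job_done()
E
```

```text
(array([ 504.89453992, -149.60837911,   70.24392579]), np.float64(0.34222130766505177))
7.4 0.24640415932775125
the job is handed in; nothing more can be done
```

I pulled the green-knob rod (rod_a), on the line with the brown bottle, from fully in to its middle click. I then let go, backed the arm clear and handed the job in at 7.4 s.

- **Rod position:** triangulated before and after, the knob moved from (529.7, -153.6) to (504.9, -149.6). That is about 25.1 mm along the rod, and the red band shows just outside the collar in both the top and side views.
- **Everything else:** the brown bottle and the blue-knob rod (still fully out) look unchanged in the pictures.
- **Forces:** the wrist force readings between moves stayed below about 6 N. No check failed or disagreed.

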